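Shut the tagged air line in the manifold box

ROBOT

A 6-joint arm with a two-finger parallel gripper is mounted at the origin on a cart in front of the work surface, level with it; the furniture and walls round the work are solid. World frame = base frame: x ahead of the robot, y to its left, z up, the work surface at z = 0. Lengths are in m, angles in rad, forces in N, time in s.
With the tool pointing down it reaches from about 0.275 to 0.725 m from the base axis. Payload 5.6 kg.
Tool frame: the origin (TCP) lies at the very end of the fingers, on their centre line; the grasp point (between the pads) lies 19 mm behind it; z points along the fingers, x is the direction in which the jaws open and shut, and the axes are right-handed (so a half turn about z gives the same grasp; the last joint's range is limited). The gripper opens to 85 mm and grips with 20 to 120 N. Pads are 22 mm wide; open, the fingers measure 114 mm over their backs; the gripper's body (76 mm by 85 mm) begins 54 mm behind the grasp point. The pads swing forward as they close: fully open they stand 13 mm farther back than shut.
Start: joints at [1.58, 0.255, 0.108, 0, -1.424, -0.285], TCP at [0.15, 0.529, 0.206] pointing down, gripper open.
Joint ranges: [-2.95, 2.95], [-1.21, 1.97], [-1.09, 1.5], [-2.87, 1.71], [-2.94, -0.07], [-3.05, 3.05]. Speed limits (rad/s): [2.57, 2.57, 3.14, 3.14, 3.14, 3.14].

INTERFACE

Orientations are given as a rotation vector (axis times angle).
In Python, from station import sensors, optics, bot gives the robot as it stands.
- The arm moves only by the shell command python3 -m crank 'ROWS'. ROWS is a JSON object of lists of equal length, an entry for each row: "dp": the shift along the world's x, y, z each as a share of 150 mm, from -1 to 1, a list of three; "turn": the turn about the world's z as a share of 360 degrees, from -1 to 1; "grip": the opening, from -1 (shut) to 1 (fully open). In form: {"dp": [[dx, dy, dz], ...], "turn": [turn, ...], "grip": [grip, ...]}. A call has exactly 5 rows; each row shifts and turns the commanded pose from where the row before left it; what a row does not reach is not made up. A row lasts 1/12 s, in which the tool goes at most 41.7 mm and 7.16 degrees, less where a joint would pass 70% of its speed; a pose out of reach is approached as far as the arm can. A call with a number of a shift or a turn outside -1 to 1 is refused whole. A call with a gripper value outside its range is refused whole. The fingers move at their own pace and stop on an object; the grip force is fixed at half the most. Time passes only in rows, so rows that do not move let the fingers close, or fill a call up. It gives the time, the measured TCP pose, the force and the opening at its end, in the units of the state.
- sensors.get_state(): the state, without advancing time (a new reading comes with each control period).
- optics.read_camera(name): name is "scene" or "top" or "wrist"; returns a dict with "img" (400x640x3 uint8, red, green, blue), "z_map" (400x640 float32, m along the optical axis (not along the pixel's ray), 0 where there is no reading), "vertical_fov" (degrees; the focal length in pixels is half the picture's height over the tangent of half this angle, whatever the lens; pixels are square), "cx", "cy" (the principal point, pixels), "k1" (the pictures are not rectified: a ray, as slopes to the right and down, at radius r is drawn at 1 + k1 r^2 times it, then the intrinsics apply), "world_to_cam" (4x4, takes a point from world to camera coordinates); the wrist camera has in their place "mount" (4x4, takes a point from camera to tool coordinates, whose origin is the TCP and whose axes are the tool frame's). Camera axes: x right, y up, looking along -z (the intrinsics and any distortion apply to the point x, -y, -z); pixel columns grow to the right and rows downward; lengths in m; the calibration is good to about 2 mm. A picture is of the moment at which its call begins: read the wrist's pose just before it.
- bot.finish_job(): hands the job in, once; it reports no verdict.
Trained networks look in a picture, given as the dict that the camera call returned (one of the last four; its "shot" number tells which), for a name from the list of things; names that differ only in an ending like _2 or _b are one class to them, and where a whole thing is asked for, a point or a joint stands for the part that bears it (a point fixed in the world has none). Each returns a list of dicts, best first, with "conf" (0 to 1); they miss things now and then, are a little off and sometimes report something else, mostly with a low value. They report only what shows in the picture. A call takes as long as a camera call.
- optics.spot_in(query, picture): "centre" ([column, row] in pixels, amid what is visible of it).
- optics.pinpoint(query, picture): "centre" ([column, row] in pixels: a listed point, or the origin of a listed thing).
The state is a dict: "time_s": time; "qpos": joint angles; "joint_vel": joint speeds; "tau": joint torques, N m; "tool_pos": TCP position; "tool_rot": TCP orientation; "ft_force": force on the tool from outside, world axes, zero at the start; "torque": the same for the moment, N m; "gripper_width": opening from 0.0 (shut) to 1.0 (fully open).
Only numpy, scipy, OpenCV 4.12 (cv2) and the standard library are available. Lean on these libraries where they do the work, as an engineer would, in place of code of your own. Each camera call takes 0.05 s, during which the arm holds its last target. There are 200 camera calls.

TASK

Shut off the tagged air line: on the grey air box on the bench, push the sliding cover back away from its front couplers until it is fully open, then push the valve handle that carries the round tag a quarter turn clockwise (seen from above) until it is against its shut stop. Only push with the fingers, gently: do not grip or lift anything, do not turn the other valve handle, and leave the things standing around where they are. Leave the cover open so that the shut valve can be seen.

Things in the scene. Friction and masses are not known exactly. Their poses are not given: they have to be found in the camera images.
- manifold_box: grey sheet-steel compressed-air box, bolted down, 270 (x) x 250 (y) x 108 mm. Origin: centre of its underside; -x is the front, with two couplers standing 31 mm out; z up. Its front half is a valve well under the cover, inside x -132 to -36, y -122 to +122 mm, front wall 98 mm high; at x 75 mm a gauge (right, to y -190, 96 mm high) and a hose tail (left, to y +180).
- cover (a joint): flat cover, 138 (box x) x 232 mm, top face 102 mm above the bench, captive in the box's side rails; cannot be lifted off. Value: slide along the box's +x in m, 0 shut over the valve well, 0.122 fully open against its stop over the rear half. It starts 0 to 12 mm open. Sliding takes about 3 N; it stays where it is left.
- cover_strip (a point): centre of the upright flange of the aluminium angle strip on the cover, to push against: 5 mm thick along the box's x, 120 mm long along its y, 102 to 122 mm above the bench. With the cover shut it is at x -89, y 0 mm in the box frame. Its flat front face looks to the box's -x; push it to +x.
- tagged_valve: brass ball valve of the tagged handle, in the well at x -50 mm and y -45 or +45 mm in the box frame (the two valves change places). Origin: on the vertical stem axis at bench height; axes parallel to the box's. Brass body and pipe up to 49 mm high; on the stem axis the steel hub of the handle, 21 mm across, 60 to 75 mm high.
- tagged_handle (a joint): lever on the tagged valve's stem. Value in rad, clockwise from above: 0 open (lever points from the stem to the box's -x), 1.571 shut on its stop (points to the box's +y); starts at 0 to 0.15. It reaches 58 mm from the axis; black grip 14 mm wide, 60 to 72 mm above the bench. Turning takes 0.12 N m (3 N at 42 mm from the axis); stays where left.
- tagged_grip (a point): middle of the tagged handle's black grip, 42 mm from the stem axis, 66 mm above the bench. The round flat metal tag, 30 mm across, 3 mm thick, is riveted on top of the grip, centred over this point (72 to 75 mm above the bench) and 8 mm wider than the grip on each side.
- plain_valve: the other ball valve, the same brass valve at the other place (y = +45 or -45 mm, x = -50 mm in the box frame). Origin and axes as for the tagged valve.
- plain_handle (a joint): lever handle of the other valve: same lever, same axes and values, without a tag. Must stay as it is (about 0 to 0.15 rad).
- plain_grip (a point): point in the middle of the black grip of the plain handle, 42 mm from the stem axis, 66 mm above the bench.
- primer_can: red spray can with a cream nozzle, 67 mm across, 189 mm high, loose, standing left of the box. Origin: centre of its underside.
- tin_cup: tin cup, 76 mm across, 61 mm high, loose, on the bench to the right in front of the box. Origin: centre of its underside.
- hex_bolt: hex bolt with washer, 20 x 45 x 20 mm, loose, lying on the bench right of the box. Origin: centre of its underside.

How it is judged:
On the way, in this order (a step that is already met when the one before it is completed fails the run):
1. the cover has been pushed fully open (value of joint cover above 0.112 m), for 0.2 s.
2. the tagged handle has been pushed shut (value of joint tagged_handle above 1.48 rad), for 0.2 s.
At the end, for the whole second after the job is handed in: The cover is open to within 10 mm of its stop, the tagged handle is shut to within 5 degrees of its stop and at rest, the plain handle's grip is within 8 mm (about 11 degrees) of where it was, and the can, cup and bolt are within 15 mm of where they stood, the can upright (value of joint cover above 0.112 m and value of joint tagged_handle above 1.48 rad and velocity of joint tagged_handle below 0.05 rad/s and distance of plain_grip from where it was at the start of the episode below 0.008 m and distance of each of primer_can, tin_cup, hex_bolt from where it was at the start of the episode below 0.015 m and angle between primer_can's own z axis and vertical below 0.1 rad); the robot touches nothing.
It fails at once if the plain valve handle is turned (distance of plain_grip from where it was at the start of the episode above 0.008 m).
It fails at once if a handle is gripped or forced (more than 35 N from the fingers) (contact force between the fingers and tagged_handle above 35 N or contact force between the fingers and plain_handle above 35 N).
It fails at once if the cover or its strip is gripped or forced (more than 35 N from the fingers) (contact force between the fingers and cover above 35 N).
It fails at once if a thing standing around is moved, lifted or knocked over (distance of any of primer_can, tin_cup, hex_bolt from where it was at the start of the episode above 0.015 m or angle between primer_can's own z axis and vertical above 0.25 rad).
It also fails if it takes over 48 s, if anything falls off the work surface, if the arm or the gripper's body presses on something with over 40 N, if the wrist force passes 120 N, or if a joint passes its speed limit or range.

## Working session

There is one attempt and no reset: what is moved stays moved. The work goes in short steps, Python scripts to look and compute and a shell command to move; the robot and the scene stay as the last step left them, time stands still between calls to the robot, and variables do not carry over. Pictures are saved under pics/ and viewed, about 8 in all and at most 12, crops included, and the job is handed in when it is done.

```bash
mkdir -p pics; cat > h.py <<'E'
import numpy as np, cv2
from station import sensors, optics, bot
from scipy.spatial.transform import Rotation as R
def W2C(p,st):
    if 'world_to_cam' in p: return np.array(p['world_to_cam'])
    T=np.eye(4);T[:3,:3]=R.from_rotvec(st['tool_rot']).as_matrix();T[:3,3]=st['tool_pos']
    return np.linalg.inv(T@np.array(p['mount']))
def ray(p,uv,st=None):
    f=200/np.tan(np.radians(p['vertical_fov'])/2)
    d=(np.array(uv,float)-[p['cx'],p['cy']])/f; s=d.copy()
    for _ in range(20): s=d/(1+p['k1']*(s@s))
    C=np.linalg.inv(W2C(p,st)); return C[:3,3], C[:3,:3]@np.array([s[0],-s[1],-1])
def atz(p,uv,z,st=None):
    o,d=ray(p,uv,st); return o+d*(z-o[2])/d[2]
def depth(p,uv,st=None):
    o,d=ray(p,uv,st); u,v=np.round(uv).astype(int); return o+d*p['z_map'][v,u]
def save(p,n,crop=None,k=1):
    im=p['img'][:,:,::-1]
    if crop: im=im[crop[1]:crop[3],crop[0]:crop[2]]
    cv2.imwrite('pics/'+n,cv2.resize(im,None,fx=k,fy=k))
E
python3 - <<'E'
from h import *
np.set_printoptions(precision=4,suppress=True)
print(sensors.get_state())
H={'manifold_box':0,'cover_strip':.112,'primer_can':0,'tin_cup':0,'hex_bolt':0,'tagged_valve':0,'tagged_grip':.066,'plain_grip':.066}
for c in ['scene','top']:
    p=optics.read_camera(c); save(p,c+'0.png'); print(c, np.linalg.inv(W2C(p,None))[:3,3])
    for q,z in H.items():
        for r in optics.pinpoint(q,p)[:2]: print(q,r['conf'],np.round(r['centre'],1),atz(p,r['centre'],z))
E
```

```text
{'time_s': 0.0, 'qpos': array([ 1.5796,  0.2557,  0.107 , -0.0005, -1.4239, -0.2846]), 'joint_vel': array([ 0.0001, -0.0002,  0.    , -0.001 ,  0.0003, -0.0003]), 'tau': array([  0.0006, -38.6627,  23.7937,   5.3654,  -0.0062,   0.    ]), 'tool_pos': array([0.1496, 0.5287, 0.205 ]), 'tool_rot': array([ 1.894 , -2.5046,  0.0019]), 'ft_force': array([0.3311, 0.8698, 0.7125]), 'torque': array([ 0.021 , -0.0284,  0.0048]), 'gripper_width': 1.0007860380470555}
scene [ 0.0367 -0.478   1.0212]
manifold_box 0.85 [316.6 191. ] [0.5914 0.1134 0.    ]
cover_strip 0.77 [293.7 178.4] [0.5166 0.1153 0.112 ]
primer_can 0.91 [275.2 143.7] [0.6235 0.3242 0.    ]
tin_cup 0.86 [370.8 312.4] [ 0.4417 -0.226   0.    ]
hex_bolt 0.47 [358.  239.2] [ 0.5621 -0.0691  0.    ]
top [0.4155 0.0945 0.9533]
manifold_box 0.64 [304.8 176.8] [0.5985 0.1186 0.    ]
cover_strip 0.57 [302.6 205.6] [0.5107 0.1198 0.112 ]
primer_can 0.7 [226.9 168.8] [0.6172 0.3206 0.    ]
tin_cup 0.85 [440.2 239.7] [ 0.4399 -0.2282  0.    ]
hex_bolt 0.58 [378.5 196.2] [ 0.5499 -0.0722  0.    ]
tagged_valve 0.4 [225.3 168.1] [0.619  0.3248 0.    ]
plain_grip 0.74 [305.6 203.4] [0.5213 0.1141 0.066 ]
```

```bash
python3 - <<'E'
from h import *
np.set_printoptions(precision=4,suppress=True)
p=optics.read_camera('top'); save(p,'top1.png',(180,100,480,300),2.6)
f=200/np.tan(np.radians(p['vertical_fov'])/2); print(f,p['k1'])
# point cloud
P=np.array([[depth(p,(u,v)) for u in range(200,460)] for v in range(100,290)]).reshape(-1,3)
for lo,hi in((.090,.104),(.104,.112),(.115,.126)):
    q=P[(P[:,2]>lo)&(P[:,2]<hi)]
    q=q[(abs(q[:,0]-.59)<.2)&(abs(q[:,1]-.117)<.17)]
    if len(q)<5: print(lo,len(q));continue
    r=cv2.minAreaRect((q[:,:2]*1000).astype(np.float32)); print(lo,len(q),r,q.mean(0))
E
```

```text
373.79925177508784 0.005787761365507804
0.09 9857 ((588.906494140625, 93.21328735351562), (279.81634521484375, 268.68121337890625), 85.42158508300781) [0.5988 0.1088 0.0992]
0.104 2195 ((591.261962890625, 109.75092315673828), (250.3309326171875, 269.7802429199219), 85.63119506835938) [0.5716 0.1106 0.1067]
0.115 136 ((511.2953796386719, 116.34699249267578), (116.97775268554688, 5.265854358673096), 85.6324691772461) [0.511  0.1163 0.1215]
```

View pics/top1.png

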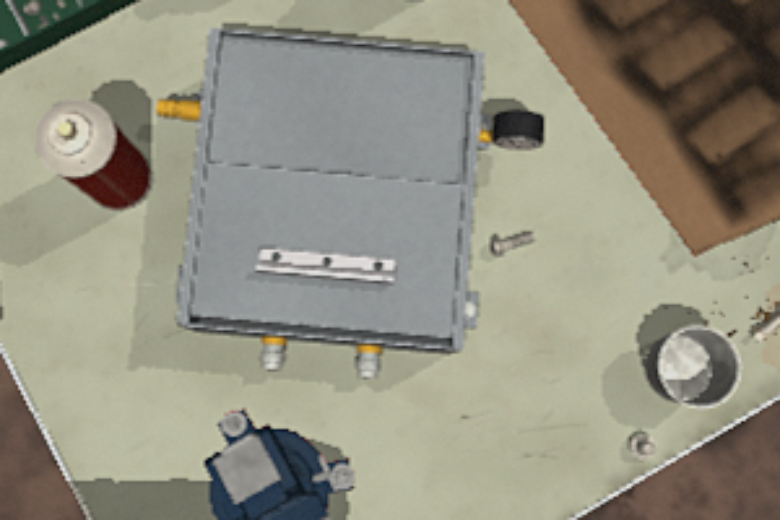

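View pics/scene0.png

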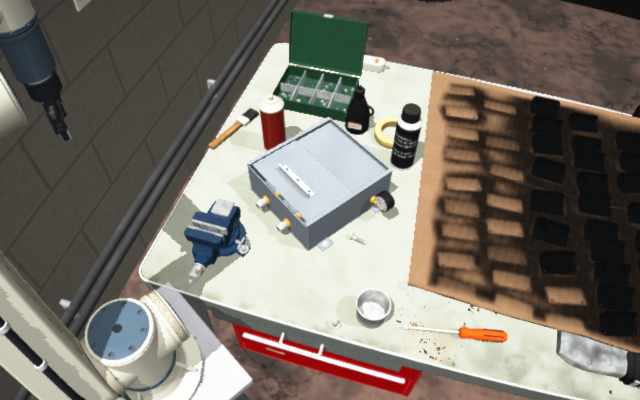

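Cover nearly shut, yaw ≈ −4.4°, box at about (0.591, 0.110), strip at (0.511, 0.116). In the top crop the strip is at (325,263), the can at (80,130) and the vise at (255,480). In the scene view the box sits around (318,180) and the cup at (373,305). Next I move in front of the strip with the fingers shut.

```bash

python3 -m crank '{"dp":[[0.1475,-0.1823,0.05],[0.1475,-0.1823,0],[0.1475,-0.1823,0],[0.1475,-0.1823,0],[0.1475,-0.1823,0]],"turn":[0.0158,0.0159,0,0,0],"grip":[-1,-1,-1,-1,-1]}'
python3 -m crank '{"dp":[[0.1475,-0.1823,0],[0.1475,-0.1823,0],[0.1475,-0.1823,0],[0.1475,-0.1823,0],[0.1475,-0.1823,0]],"turn":[0,0,0,0,0],"grip":[-1,-1,-1,-1,-1]}'
python3 -m crank '{"dp":[[0.1475,-0.1823,0],[0.1475,-0.1823,0],[0.1475,-0.1823,0],[0.1475,-0.1823,0],[0.1475,-0.1823,0]],"turn":[0,0,0,0,0],"grip":[-1,-1,-1,-1,-1]}'
python3 -m crank '{"dp":[[0,0,-0.15],[0,0,-0.15],[0,0,0],[0,0,0],[0,0,0]],"turn":[0,0,0,0,0],"grip":[-1,-1,-1,-1,-1]}'
python3 - <<'E'
from h import *
s=sensors.get_state(); p=optics.read_camera('wrist'); save(p,'w1.png'); print(s['tool_pos'],R.from_rotvec(s['tool_rot']).as_matrix()[:,0],s['ft_force'])
for r in optics.pinpoint('cover_strip',p)[:1]: print(r,atz(p,r['centre'],.112,s))
E
```

```text
time_s: 1.37
tool_pos: [0.2611, 0.3911, 0.2136]
tool_rot: [-2.135, 2.304, 0.0]
ft_force: [0.6, 0.8, -0.1]
gripper_width: 0.299
time_s: 1.78
tool_pos: [0.3718, 0.2543, 0.2137]
tool_rot: [-2.135, 2.304, 0.0]
ft_force: [0.5, 0.5, 0.2]
gripper_width: -0.001
time_s: 2.2
tool_pos: [0.4825, 0.1175, 0.2136]
tool_rot: [-2.134, 2.304, -0.0]
ft_force: [0.2, 1.4, -1.0]
gripper_width: 0.001
time_s: 2.62
tool_pos: [0.4823, 0.1194, 0.1698]
tool_rot: [-2.135, 2.303, -0.002]
ft_force: [0.4, -0.7, 0.9]
gripper_width: 0.003
[0.48226183 0.11935019 0.16982409] [-7.57319569e-02 -9.97128185e-01 -2.31465052e-04] [ 0.3623365  -0.65984139  0.89825144]
{'centre': [619.3, 193.5], 'conf': 0.72} [ 0.4733659  -0.11774259  0.112     ]
```

View pics/w1.png

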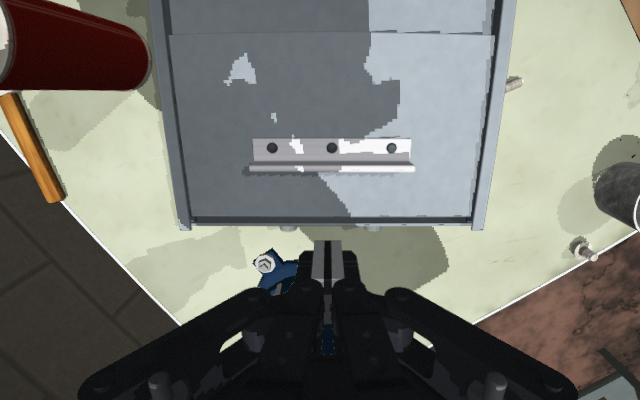

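Tool aligned; strip flange at (332,168), fingertips at (327,245). Lower, then push along box +x.

```bash

python3 -m crank '{"dp":[[0,0,-0.13],[0,0,-0.13],[0,-0.005,-0.13],[0,0,0],[0,0,0]],"turn":[0,0,0,0,0],"grip":[-1,-1,-1,-1,-1]}'
python3 -m crank '{"dp":[[0.04,-0.003,0],[0.04,-0.003,0],[0.04,-0.003,0],[0.04,-0.003,0],[0.04,-0.003,0]],"turn":[0,0,0,0,0],"grip":[-1,-1,-1,-1,-1]}'
python3 -m crank '{"dp":[[0.05,-0.004,0],[0.05,-0.004,0],[0.05,-0.004,0],[0.05,-0.004,0],[0.05,-0.004,0]],"turn":[0,0,0,0,0],"grip":[-1,-1,-1,-1,-1]}'
python3 -m crank '{"dp":[[0.05,-0.004,0],[0.05,-0.004,0],[0.05,-0.004,0],[0.05,-0.004,0],[0.05,-0.004,0]],"turn":[0,0,0,0,0],"grip":[-1,-1,-1,-1,-1]}'
python3 - <<'E'
from h import *
s=sensors.get_state(); p=optics.read_camera('top'); print(s['tool_pos'],s['ft_force'])
P=np.array([[depth(p,(u,v)) for u in range(240,380)] for v in range(130,260)]).reshape(-1,3)
q=P[(P[:,2]>.115)&(P[:,2]<.126)]; print(len(q),cv2.minAreaRect((q[:,:2]*1000).astype(np.float32)))
E
```

```text
time_s: 3.13
tool_pos: [0.4817, 0.1184, 0.1105]
tool_rot: [2.135, -2.304, 0.001]
ft_force: [-0.3, 0.4, -0.0]
gripper_width: -0.002
time_s: 3.55
tool_pos: [0.5127, 0.1161, 0.1103]
tool_rot: [-2.134, 2.305, -0.0]
ft_force: [0.9, -1.1, -0.1]
gripper_width: 0.001
time_s: 3.97
tool_pos: [0.5499, 0.1129, 0.1098]
tool_rot: [2.134, -2.305, -0.0]
ft_force: [0.8, 0.2, 0.0]
gripper_width: 0.002
time_s: 4.38
tool_pos: [0.5874, 0.11, 0.1099]
tool_rot: [-2.135, 2.305, -0.0]
ft_force: [0.0, 0.1, 0.1]
gripper_width: -0.0
[0.58737857 0.10997057 0.10987633] [0.01153778 0.10535937 0.09763673]
135 ((511.4054870605469, 116.36638641357422), (117.04642486572266, 5.165018081665039), 85.50242614746094)
```

```bash
python3 - <<'E'
from h import *
a=optics.read_camera('top')['img'][100:300,180:480]; w=optics.read_camera('scene')['img'][100:260,220:460]
k=cv2.resize(a,(780,520)); cv2.imwrite('pics/t2.png',k[:,:,::-1])
cv2.imwrite('pics/s2.png',cv2.resize(w,(780,520))[:,:,::-1])
E
```

```text
(no output)
```

View pics/t2.png

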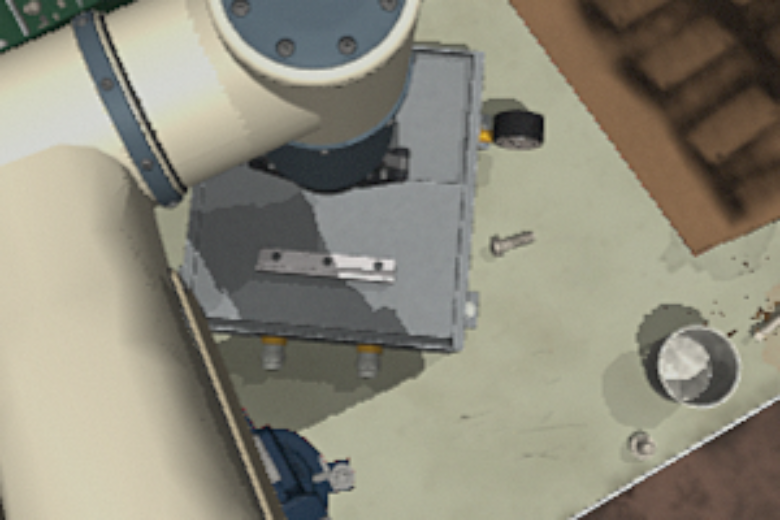

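View pics/s2.png

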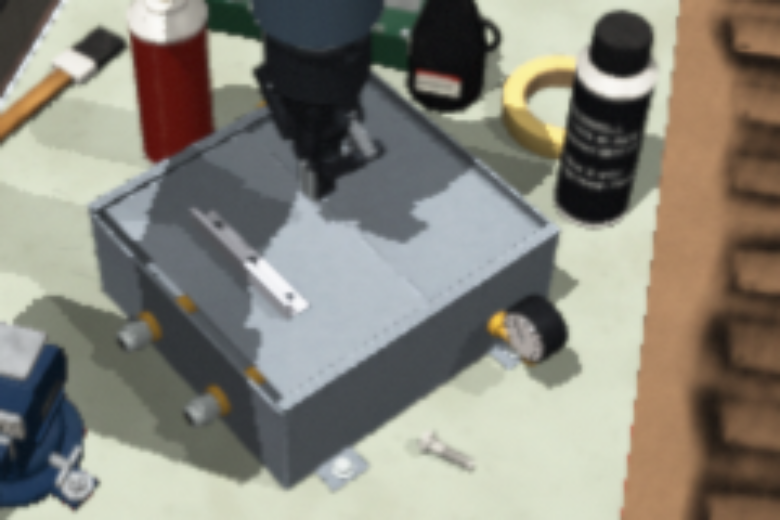

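```bash
python3 - <<'E'
from h import *
np.set_printoptions(precision=3,suppress=True)
s=sensors.get_state(); p=optics.read_camera('scene'); print(s['tool_pos'])
def proj(X):
    c=(W2C(p,None)@np.append(X,1))[:3]; m=np.array([c[0],-c[1]])/-c[2]; f=200/np.tan(np.radians(p['vertical_fov'])/2)
    return m*(1+p['k1']*(m@m))*f+[p['cx'],p['cy']]
print('tcp px',proj(s['tool_pos']))
for v in range(146,166,2): print(v,[tuple(np.round(depth(p,(u,v)),3).tolist()) for u in (309,312,315,318,321)])
E
```

```text
[0.587 0.11  0.11 ]
tcp px [316.287 165.491]
146 [(0.576, 0.124, 0.177), (0.575, 0.113, 0.186), (0.569, 0.095, 0.204), (0.579, 0.095, 0.197), (0.59, 0.097, 0.187)]
148 [(0.623, 0.177, 0.095), (0.575, 0.112, 0.18), (0.575, 0.102, 0.187), (0.581, 0.098, 0.187), (0.585, 0.091, 0.189)]
150 [(0.618, 0.171, 0.096), (0.576, 0.114, 0.171), (0.574, 0.1, 0.183), (0.578, 0.095, 0.184), (0.573, 0.079, 0.2)]
152 [(0.614, 0.166, 0.095), (0.576, 0.113, 0.164), (0.576, 0.102, 0.173), (0.573, 0.089, 0.186), (0.573, 0.079, 0.193)]
154 [(0.606, 0.157, 0.101), (0.037, -0.478, 1.021), (0.576, 0.103, 0.165), (0.58, 0.096, 0.168), (0.572, 0.078, 0.188)]
156 [(0.602, 0.153, 0.1), (0.574, 0.112, 0.153), (0.577, 0.104, 0.157), (0.58, 0.097, 0.16), (0.587, 0.093, 0.158)]
158 [(0.596, 0.147, 0.1), (0.575, 0.113, 0.144), (0.577, 0.104, 0.149), (0.58, 0.096, 0.153), (0.589, 0.095, 0.148)]
160 [(0.592, 0.142, 0.1), (0.597, 0.137, 0.1), (0.576, 0.102, 0.145), (0.58, 0.097, 0.146), (0.616, 0.124, 0.097)]
162 [(0.588, 0.138, 0.099), (0.592, 0.131, 0.102), (0.576, 0.103, 0.137), (0.602, 0.12, 0.103), (0.613, 0.12, 0.094)]
164 [(0.583, 0.133, 0.1), (0.589, 0.128, 0.099), (0.593, 0.121, 0.102), (0.6, 0.117, 0.099), (0.61, 0.117, 0.092)]
```

The tips (lowest seen at z ≈ 0.135) really sit about 23 mm higher than the reported TCP, so they passed over the strip. I'll go back in front of it and check whether the error is in the arm pose or the finger length.

```bash

python3 -m crank '{"dp":[[0,0,0.15],[-0.176,0.014,0],[-0.176,0.014,0],[-0.176,0.014,0],[-0.176,0.014,0]],"turn":[0,0,0,0,0],"grip":[-1,-1,-1,-1,-1]}'
python3 -m crank '{"dp":[[0,0,-0.1],[0,0,-0.1],[0,0,0],[0,0,0],[0,0,0]],"turn":[0,0,0,0,0],"grip":[-1,-1,-1,-1,-1]}'
cat > tip.py <<'E'
from h import *
np.set_printoptions(precision=3,suppress=True)
s=sensors.get_state(); T=s['tool_pos']; print(T,s['ft_force'],s['gripper_width'])
w=optics.read_camera('wrist')
for uv in [(220,190),(440,190),(330,80),(331,168)]: print('w',uv,depth(w,uv,s))
p=optics.read_camera('scene')
P=np.array([[depth(p,(u,v)) for u in range(230,360)] for v in range(90,220)]).reshape(-1,3)
q=P[(abs(P[:,0]-T[0])<.02)&(abs(P[:,1]-T[1])<.02)&(P[:,2]<T[2]+.05)]
print(q[np.argsort(q[:,2])][:14])
E
python3 tip.py
```

```text
time_s: 5.0
tool_pos: [0.4795, 0.1184, 0.1324]
tool_rot: [-2.134, 2.305, 0.0]
ft_force: [0.2, 0.8, -0.1]
gripper_width: -0.001
time_s: 5.42
tool_pos: [0.4815, 0.1185, 0.1032]
tool_rot: [-2.134, 2.304, -0.001]
ft_force: [0.1, 0.3, 0.4]
gripper_width: -0.002
[0.482 0.119 0.103] [0.139 0.325 0.435] -0.0016499145785616553
w (220, 190) [0.519 0.171 0.118]
w (440, 190) [0.511 0.057 0.119]
w (330, 80) [0.569 0.11  0.1  ]
w (331, 168) [0.524 0.113 0.106]
[[ 0.462  0.137 -0.003]
 [ 0.501  0.118  0.002]
 [ 0.5    0.101  0.002]
 [ 0.5    0.105  0.002]
 [ 0.501  0.13   0.003]
 [ 0.5    0.109  0.003]
 [ 0.5    0.113  0.004]
 [ 0.499  0.124  0.007]
 [ 0.471  0.134  0.097]
 [ 0.484  0.1    0.097]
 [ 0.462  0.138  0.097]
 [ 0.485  0.12   0.097]
 [ 0.497  0.126  0.097]
 [ 0.486  0.106  0.097]]
```

```bash
python3 - <<'E'
from h import *
np.set_printoptions(precision=3,suppress=True)
s=sensors.get_state(); T=s['tool_pos']
p=optics.read_camera('scene')
P=np.array([[depth(p,(u,v)) for u in range(230,360)] for v in range(90,220)]).reshape(-1,3)
q=P[(abs(P[:,0]-T[0])<.025)&(abs(P[:,1]-T[1])<.025)&(P[:,2]>.106)&(P[:,2]<.16)]
print(q[np.argsort(q[:,2])][:12])
c=(W2C(p,s)@np.append(T,1))[:3]; m=np.array([c[0],-c[1]])/-c[2]; f=200/np.tan(np.radians(p['vertical_fov'])/2)
u,v=(m*f+[p['cx'],p['cy']]).round().astype(int); print(u,v)
a=p['img'][v-40:v+30,u-40:u+40]; w=optics.read_camera('wrist')['img'][120:330,220:440]
cv2.imwrite('pics/c.png',np.hstack([cv2.resize(a,(460,400),interpolation=cv2.INTER_CUBIC),cv2.resize(w,(330,400))])[:,:,::-1])
E
```

```text
[[0.476 0.111 0.128]
 [0.473 0.111 0.13 ]
 [0.476 0.11  0.133]
 [0.472 0.113 0.133]
 [0.474 0.111 0.133]
 [0.472 0.116 0.135]
 [0.472 0.12  0.135]
 [0.484 0.104 0.135]
 [0.477 0.107 0.135]
 [0.487 0.104 0.136]
 [0.476 0.109 0.138]
 [0.472 0.12  0.138]]
282 187
```

View pics/c.png

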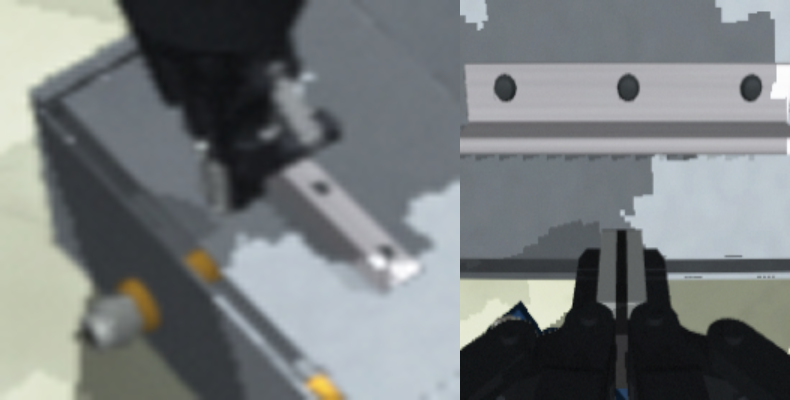

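```bash
python3 - <<'E'
from h import *
np.set_printoptions(precision=3,suppress=True)
s=sensors.get_state(); T=s['tool_pos']; p=optics.read_camera('wrist')
for v in range(238,262,2): print(v,*[depth(p,(u,v),s)-T for u in (318,322,331,334,340)])
E
```

```text
238 [-0.001  0.005 -0.001] [-0.001  0.003 -0.002] [-0.002 -0.003 -0.002] [-0.002 -0.005 -0.002] [-0.002 -0.008 -0.002]
240 [0.012 0.003 0.028] [0.012 0.001 0.028] [ 0.012 -0.003  0.028] [ 0.012 -0.005  0.028] [ 0.011 -0.008  0.028]
242 [0.012 0.003 0.031] [0.012 0.001 0.031] [ 0.012 -0.003  0.031] [ 0.012 -0.005  0.032] [ 0.011 -0.008  0.03 ]
244 [0.012 0.003 0.033] [0.013 0.001 0.034] [ 0.012 -0.003  0.034] [ 0.011 -0.005  0.032] [ 0.012 -0.008  0.033]
246 [0.013 0.003 0.036] [0.012 0.001 0.034] [ 0.012 -0.003  0.034] [ 0.012 -0.005  0.035] [ 0.012 -0.008  0.036]
248 [0.012 0.003 0.037] [0.012 0.001 0.037] [ 0.012 -0.003  0.037] [ 0.012 -0.005  0.037] [ 0.011 -0.008  0.037]
250 [0.012 0.003 0.039] [0.012 0.001 0.039] [ 0.012 -0.003  0.039] [ 0.012 -0.005  0.039] [ 0.011 -0.008  0.039]
252 [0.012 0.003 0.041] [0.012 0.001 0.041] [ 0.012 -0.003  0.041] [ 0.012 -0.005  0.041] [ 0.011 -0.007  0.041]
254 [0.012 0.002 0.043] [0.012 0.001 0.043] [ 0.012 -0.003  0.043] [ 0.012 -0.005  0.043] [ 0.012 -0.007  0.043]
256 [0.012 0.002 0.044] [0.013 0.001 0.046] [ 0.011 -0.003  0.044] [ 0.011 -0.005  0.044] [ 0.011 -0.007  0.044]
258 [0.012 0.002 0.047] [0.012 0.001 0.046] [ 0.012 -0.003  0.046] [ 0.012 -0.005  0.048] [ 0.012 -0.007  0.047]
260 [0.012 0.002 0.048] [0.012 0.001 0.047] [ 0.011 -0.003  0.047] [ 0.012 -0.005  0.049] [ 0.011 -0.007  0.048]
```

```bash

python3 -m crank '{"dp":[[0,0,-0.065],[0,0,-0.065],[0,0,0],[0.04,-0.003,0],[0.04,-0.003,0]],"turn":[0,0,0,0,0],"grip":[-1,-1,-1,-1,-1]}'
python3 -m crank '{"dp":[[0.035,-0.003,0],[0.035,-0.003,0],[0.035,-0.003,0],[0.035,-0.003,0],[0,0,0]],"turn":[0,0,0,0,0],"grip":[-1,-1,-1,-1,-1]}'
cat > strip.py <<'E'
from h import *
np.set_printoptions(precision=4,suppress=True)
s=sensors.get_state(); T=s['tool_pos']; print('tcp',T,s['ft_force'])
w=optics.read_camera('wrist')
P=np.array([[depth(w,(u,v),s) for u in range(240,430,2)] for v in range(60,260)]).reshape(-1,3)
q=P[(P[:,2]>.118)&(P[:,2]<.127)&(P[:,0]>T[0]+.005)]
print(len(q)); 
if len(q)>5: print(cv2.minAreaRect((q[:,:2]*1000).astype(np.float32)))
E
python3 strip.py
```

```text
time_s: 6.08
tool_pos: [0.4935, 0.1174, 0.0828]
tool_rot: [2.135, -2.304, 0.0]
ft_force: [0.2, -0.1, -0.4]
gripper_width: -0.001
time_s: 6.5
tool_pos: [0.5152, 0.1157, 0.0829]
tool_rot: [-2.134, 2.305, -0.001]
ft_force: [-0.3, 0.1, -0.3]
gripper_width: -0.0
tcp [0.5152 0.1157 0.0829] [-0.3329  0.1262 -0.3482]
1275
((527.4154052734375, 110.72135925292969), (88.56807708740234, 10.388550758361816), 85.81378173828125)
```

```bash

python3 -m crank '{"dp":[[0.05,-0.004,0],[0.05,-0.004,0],[0.05,-0.004,0],[0.05,-0.004,0],[0.05,-0.004,0]],"turn":[0,0,0,0,0],"grip":[-1,-1,-1,-1,-1]}'
python3 -m crank '{"dp":[[0.05,-0.004,0],[0.05,-0.004,0],[0.05,-0.004,0],[0.05,-0.004,0],[0.05,-0.004,0]],"turn":[0,0,0,0,0],"grip":[-1,-1,-1,-1,-1]}'
python3 -m crank '{"dp":[[0.02,-0.0015,0],[0.02,-0.0015,0],[0.02,-0.0015,0],[0,0,0],[0,0,0]],"turn":[0,0,0,0,0],"grip":[-1,-1,-1,-1,-1]}'
python3 strip.py
```

```text
time_s: 6.97
tool_pos: [0.5522, 0.1127, 0.0828]
tool_rot: [2.135, -2.305, -0.0]
ft_force: [-2.7, 1.4, 1.8]
gripper_width: 0.001
time_s: 7.38
tool_pos: [0.5898, 0.1098, 0.0828]
tool_rot: [-2.135, 2.305, 0.0]
ft_force: [-3.6, 2.5, 2.0]
gripper_width: -0.003
time_s: 7.8
tool_pos: [0.5986, 0.1089, 0.083]
tool_rot: [-2.134, 2.304, -0.002]
ft_force: [0.6, -0.5, 0.2]
gripper_width: 0.0
tcp [0.5986 0.1089 0.083 ] [ 0.5837 -0.5308  0.2314]
1325
((610.7259521484375, 103.94715118408203), (88.47317504882812, 10.57172679901123), 85.54853820800781)
```

```bash

python3 -m crank '{"dp":[[0.015,-0.001,0],[0.015,-0.001,0],[0.015,-0.001,0],[0.01,-0.001,0],[0,0,0]],"turn":[0,0,0,0,0],"grip":[-1,-1,-1,-1,-1]}'
python3 -m crank '{"dp":[[0.01,-0.001,0],[0.01,-0.001,0],[0,0,0],[0,0,0],[0,0,0]],"turn":[0,0,0,0,0],"grip":[-1,-1,-1,-1,-1]}'
```

```text
time_s: 8.27
tool_pos: [0.6066, 0.1083, 0.0829]
tool_rot: [-2.135, 2.305, -0.0]
ft_force: [-1.8, -0.5, 1.4]
gripper_width: 0.001
time_s: 8.68
tool_pos: [0.6095, 0.1081, 0.0829]
tool_rot: [-2.134, 2.305, -0.001]
ft_force: [-0.9, -0.5, 0.6]
gripper_width: -0.0
```

```bash

python3 -m crank '{"dp":[[0.01,-0.001,0],[0.008,-0.001,0],[0,0,0],[0,0,0],[0,0,0]],"turn":[0,0,0,0,0],"grip":[-1,-1,-1,-1,-1]}'
```

```text
time_s: 9.1
tool_pos: [0.611, 0.108, 0.0828]
tool_rot: [2.134, -2.304, -0.002]
ft_force: [-5.5, 0.3, 3.2]
gripper_width: -0.004
```

```bash

python3 -m crank '{"dp":[[-0.1,0.008,0],[-0.1,0.008,0.1],[-0.2,0.016,0.15],[-0.25,0.02,0.1],[-0.25,0.02,0.1]],"turn":[0,0,0,0,0],"grip":[-1,-1,-1,-1,-1]}'
python3 -m crank '{"dp":[[-0.25,0,0.1],[-0.2,0,0.1],[0,0,0],[0,0,0],[0,0,0]],"turn":[0,0,0,0,0],"grip":[-1,-1,-1,-1,-1]}'
python3 - <<'E'
from h import *
np.set_printoptions(precision=4,suppress=True)
s=sensors.get_state(); print(s['tool_pos'])
for c in ('wrist','top','scene'):
    p=optics.read_camera(c); save(p,c+'3.png')
    if c=='top': save(p,'top3c.png',(220,130,400,260),4)
    for q,z in {'tagged_grip':.066,'plain_grip':.066,'tagged_valve':0,'plain_valve':0,'cover_strip':.112,'manifold_box':0}.items():
        for r in optics.pinpoint(q,p)[:2]: print(c,q,r['conf'],np.round(r['centre'],1),atz(p,r['centre'],z,s))
E
```

```text
time_s: 9.52
tool_pos: [0.4768, 0.1189, 0.1511]
tool_rot: [-2.133, 2.304, -0.001]
ft_force: [-0.4, 1.1, 0.3]
gripper_width: 0.002
time_s: 9.93
tool_pos: [0.4101, 0.1191, 0.1806]
tool_rot: [-2.134, 2.303, -0.0]
ft_force: [0.4, 0.7, -0.2]
gripper_width: -0.003
[0.4101 0.1191 0.1806]
wrist tagged_grip 0.69 [374.2  85.1] [0.4961 0.0712 0.066 ]
wrist plain_grip 0.68 [272.4  86.4] [0.5019 0.1592 0.066 ]
wrist tagged_valve 0.97 [368.   41.7] [0.5411 0.0664 0.    ]
wrist plain_valve 0.59 [286.8  43.3] [0.546  0.1501 0.    ]
top tagged_grip 0.75 [326.1 210.3] [0.5052 0.065  0.066 ]
top plain_grip 0.39 [285.5 208.1] [0.5095 0.1618 0.066 ]
top tagged_valve 0.55 [323.1 199.8] [0.539  0.0707 0.    ]
top plain_valve 0.7 [292.5 195. ] [0.5505 0.1495 0.    ]
top plain_valve 0.65 [307.7 157.2] [0.6506 0.1117 0.    ]
top cover_strip 0.67 [307.9 156. ] [0.6258 0.1093 0.112 ]
top manifold_box 0.79 [304.4 175.5] [0.6019 0.1196 0.    ]
scene tagged_grip 0.49 [302.6 203.2] [0.5042 0.0707 0.066 ]
scene plain_grip 0.48 [277.8 184.1] [0.4988 0.1587 0.066 ]
scene tagged_valve 0.64 [312.1 209.6] [0.5406 0.0762 0.    ]
scene tagged_valve 0.43 [321.5 192.2] [0.5982 0.1015 0.    ]
scene plain_valve 0.59 [294.  193.6] [0.5412 0.1481 0.    ]
scene cover_strip 0.88 [330.7 158.2] [0.6288 0.1015 0.112 ]
scene manifold_box 0.82 [317.5 192.9] [0.5888 0.107  0.    ]
```

View pics/wrist3.png

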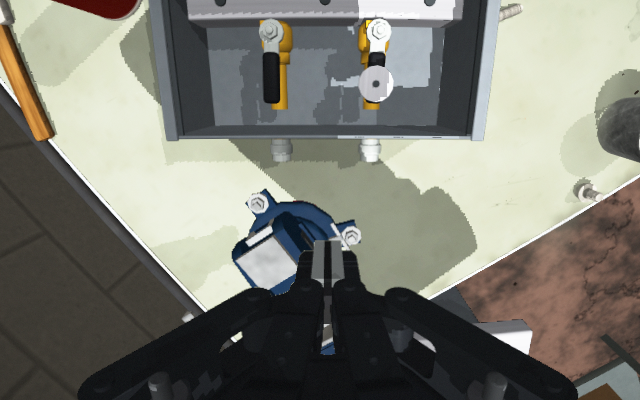

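Tagged valve is the right one: tag at (376,84), stem at (378,30), and the plain grip at (271,78). The cover is open. Before going into the well I check the finger and knuckle envelope from the wrist depth.

```bash
python3 - <<'E'
from h import *
np.set_printoptions(precision=4,suppress=True)
s=sensors.get_state(); T=s['tool_pos']; p=optics.read_camera('wrist')
ex=np.array([.9971,-.0762,0]);ey=np.array([.0762,.9971,0]);S=np.array([.539,.0695,0])
Q=np.array([[depth(p,(u,v),s) for u in range(0,640,2)] for v in range(236,400)]).reshape(-1,3)-T
Q=Q[(Q[:,2]>.005)&(abs(Q[:,0])<.12)]
for z in np.arange(.025,.12,.006):
    q=Q[(Q[:,2]>=z)&(Q[:,2]<z+.006)]
    if len(q): print(round(z,3),len(q),'x',(q@ex).min(),(q@ex).max(),'y',(q@ey).min(),(q@ey).max())
for n,uv,z in(('tag',(376,84),.075),('stemT',(378,30),.075),('stemP',(269,30),.075),('gripP',(271,78),.072)):
    a=depth(p,uv,s);b=atz(p,uv,z,s);print(n,a,b,(b-S)@ex,(b-S)@ey)
# dist to tip from tag region cloud
P=np.array([[depth(p,(u,v),s) for u in range(340,420)] for v in range(55,115)]).reshape(-1,3)
q=P[(P[:,2]>.0735)&(P[:,2]<.08)&(P[:,0]<.52)]; print('tag cloud',len(q),q.mean(0),(q-S)@ex@np.ones(len(q))/len(q),((q-S)@ey).min(),((q-S)@ey).max())
E
```

```text
0.025 44 x 0.007552980170188639 0.01267254727377782 y -0.008967532860942505 0.010741939719039235
0.031 145 x 0.007175927029235905 0.012805667166266322 y -0.014431455011899331 0.012270394722447538
0.037 184 x 0.007147557151607258 0.012672613533715033 y -0.01422242090722076 0.012779774776583734
0.043 207 x 0.006908592548611355 0.0129468019042818 y -0.01452472030395103 0.012578243056769673
0.049 228 x 0.00716481763314828 0.012560253385802878 y -0.014094694855586391 0.012819525929355318
0.055 164 x -0.008739654618046211 0.012896539042001874 y -0.014375549036756355 0.012358751425125119
0.061 336 x -0.0105400894888049 0.013696947173104766 y -0.018711560147675024 0.016611673429702094
0.067 722 x -0.011754242178505332 0.015211318229063258 y -0.03194685590568607 0.03072151816183761
0.073 1184 x -0.010967840450266086 0.01535313656621107 y -0.037048249568451964 0.03642526820078586
0.079 2288 x -0.009239597549991953 0.014091600720051905 y -0.043081825643603085 0.04158885768929109
0.085 1405 x -0.008707211964948463 0.01837643187715991 y -0.04689275156968319 0.04627097908697644
0.091 2276 x -0.008
[... 253 characters left out ...]
284065 0.060604380391517484
0.109 3910 x 0.004359313788697383 0.019421742496173577 y -0.06266953362975454 0.06094741349937902
0.115 1360 x 0.011120088885739055 0.022010497372239958 y -0.06177059074632011 0.060410205962380614
tag [0.4959 0.0707 0.0766] [0.4959 0.0705 0.075 ] -0.04302269398092249 -0.002314819810238821
stemT [0.5374 0.0673 0.0748] [0.5374 0.0673 0.075 ] -0.0014738950160247616 -0.002300730088740777
stemP [0.5442 0.1545 0.0748] [0.5441 0.1545 0.075 ] -0.0013440987245023 0.08514875137601029
gripP [0.5077 0.158  0.0715] [0.5077 0.1579 0.072 ] -0.03798235097803219 0.08575921772916331
tag cloud 870 [0.4976 0.0715 0.0745] -0.04146395696385729 -0.015726509243989023 0.012785665120664895
```

```bash

python3 -m crank '{"dp":[[0.11,-0.113,0],[0.11,-0.113,0],[0.11,-0.113,0],[0.11,-0.113,0],[0.113,-0.113,0]],"turn":[0,0,0,0,0],"grip":[-1,-1,-1,-1,-1]}'
python3 -m crank '{"dp":[[0,0,-0.2],[0,0,-0.2],[0,0,-0.2],[0,0,0],[0,0,0]],"turn":[0,0,0,0,0],"grip":[-1,-1,-1,-1,-1]}'
python3 - <<'E'
from h import *
np.set_printoptions(precision=4,suppress=True)
s=sensors.get_state();T=s['tool_pos'];print(T,s['ft_force'],s['qpos'][5])
S=np.array([.5377,.0682])
p=optics.read_camera('wrist')
save(p,'w4.png')
for r in optics.pinpoint('tagged_grip',p)[:1]: print(r,atz(p,r['centre'],.075,s))
ex=np.array([.9971,-.0762]);ey=np.array([.0762,.9971])
def C(t,d):
    t=np.radians(t);a=42*np.array([-np.cos(t),np.sin(t)])-d*np.array([np.sin(t),np.cos(t)]); return S+(a[0]*ex+a[1]*ey)/1000
print('to start', (C(0,33)-T[:2])/.15)
for t in range(0,96,6): print(t,C(t,29),(C(t,29)-C(t-6,29))/.15)
E
```

```text
time_s: 11.45
tool_pos: [0.4931, 0.033, 0.1804]
tool_rot: [-2.135, 2.305, -0.0]
ft_force: [-0.2, -0.4, -0.2]
gripper_width: 0.0
time_s: 11.87
tool_pos: [0.4917, 0.0334, 0.0899]
tool_rot: [2.133, -2.302, -0.001]
ft_force: [0.4, 1.4, 1.1]
gripper_width: 0.003
[0.4917 0.0334 0.0899] [0.3858 1.4144 1.1477] 1.1072575992348666
{'centre': [270.5, 217.1], 'conf': 0.92} [0.5011 0.068  0.075 ]
to start [0.0109 0.0342]
0 [0.4936 0.0425] [-0.0195  0.0298]
6 [0.4912 0.0472] [-0.0163  0.0317]
12 [0.4892 0.0522] [-0.0129  0.0332]
18 [0.4878 0.0574] [-0.0094  0.0344]
24 [0.487  0.0626] [-0.0057  0.0352]
30 [0.4867 0.068 ] [-0.002   0.0356]
36 [0.4869 0.0733] [0.0017 0.0356]
42 [0.4877 0.0786] [0.0054 0.0352]
48 [0.4891 0.0838] [0.0091 0.0344]
54 [0.491  0.0888] [0.0126 0.0333]
60 [0.4934 0.0935] [0.016  0.0318]
66 [0.4963 0.098 ] [0.0193 0.03  ]
72 [0.4996 0.1022] [0.0223 0.0278]
78 [0.5034 0.106 ] [0.0251 0.0253]
84 [0.5075 0.1094] [0.0276 0.0225]
90 [0.512  0.1123] [0.0298 0.0195]
```

View pics/w4.png

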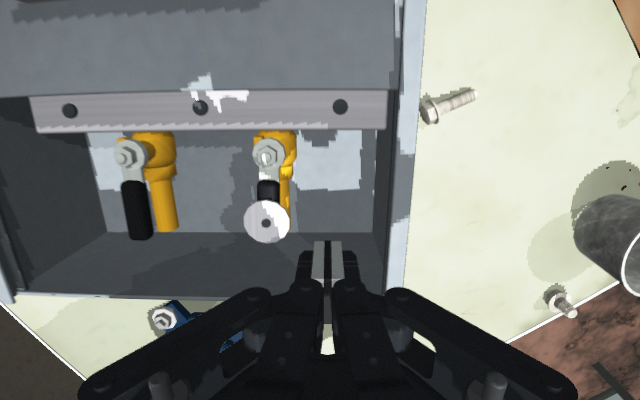

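Tag disc at (265,222), plain grip at (136,210), fingertips at (328,243) right of the tag, all clear. Descend, approach, then sweep.

```bash

python3 -m crank '{"dp":[[0,0,-0.11],[0,0,-0.11],[0,0,-0.105],[0.01,0.025,0],[0,0,0]],"turn":[0,0,0,0,0],"grip":[-1,-1,-1,-1,-1]}'
python3 -m crank '{"dp":[[0.002,0.02,0],[0,0.018,0],[-0.016,0.032,0],[-0.013,0.033,0],[0,0,0]],"turn":[0,0,-0.0167,-0.0167,0],"grip":[-1,-1,-1,-1,-1]}'
python3 - <<'E'
from h import *
np.set_printoptions(precision=4,suppress=True)
s=sensors.get_state();T=s['tool_pos'];print(T,s['ft_force'])
p=optics.read_camera('wrist'); 
for q in('tagged_grip','plain_grip'):
  for r in optics.pinpoint(q,p)[:1]: print(q,r,atz(p,r['centre'],.07,s))
P=np.array([[depth(p,(u,v),s) for u in range(150,360)] for v in range(130,270)]).reshape(-1,3)
q=P[(P[:,2]>.0725)&(P[:,2]<.078)&(P[:,0]<.52)&(P[:,1]<.11)]; print(len(q),cv2.minEnclosingCircle((q[:,:2]*1000).astype(np.float32)) if len(q) else 0, q.mean(0))
E
```

```text
time_s: 12.38
tool_pos: [0.4952, 0.0384, 0.0432]
tool_rot: [-2.134, 2.303, -0.002]
ft_force: [0.2, 0.0, 0.0]
gripper_width: -0.001
time_s: 12.8
tool_pos: [0.4909, 0.0539, 0.0431]
tool_rot: [-1.877, 2.516, -0.002]
ft_force: [-0.3, 0.8, 2.3]
gripper_width: -0.002
[0.4909 0.0539 0.0431] [-0.2526  0.7612  2.3021]
tagged_grip {'centre': [285.3, 253.6], 'conf': 0.63} [0.5003 0.0728 0.07  ]
plain_grip {'centre': [139.0, 282.6], 'conf': 0.91} [0.5056 0.1553 0.07  ]
1685 ((496.549072265625, 63.53487777709961), 24.860689163208008) [0.5032 0.0707 0.0745]
```

```bash
python3 - <<'E'
from h import *
p=optics.read_camera('wrist'); save(p,'w5.png',(80,120,400,320),2.4); s=sensors.get_state(); print(s['tool_pos'],s['ft_force'])
E
```

```text
[0.49091948 0.05380642 0.04295296] [-1.40899174  2.21989793  6.62690596]
```

View pics/w5.png

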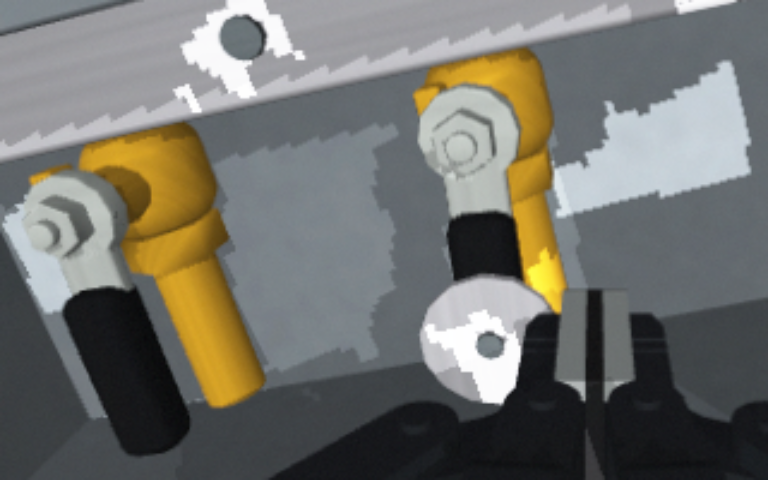

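The finger is turning the handle, but its black shoulder (about 6 mm above the tip) rests on the tag, giving +6.6 N upward. Raise, back off, go about 6 mm lower and push the rim side-on.

```bash

python3 -m crank '{"dp":[[0,0,0.04],[-0.005,-0.04,0],[-0.01,-0.045,0],[0,0,-0.04],[0,0,-0.04]],"turn":[0,0,0,0,0],"grip":[-1,-1,-1,-1,-1]}'
python3 -m crank '{"dp":[[0,0,0],[0.005,0.03,0],[0.005,0.025,0],[0,0,0],[0,0,0]],"turn":[0,0,0,0,0],"grip":[-1,-1,-1,-1,-1]}'
python3 - <<'E'
from h import *
np.set_printoptions(precision=4,suppress=True)
s=sensors.get_state();T=s['tool_pos'];print(T,s['ft_force'])
p=optics.read_camera('wrist'); 
for q in('tagged_grip','plain_grip'):
  for r in optics.pinpoint(q,p)[:1]: print(q,r,atz(p,r['centre'],.07,s))
P=np.array([[depth(p,(u,v),s) for u in range(150,360)] for v in range(130,290)]).reshape(-1,3)
q=P[(P[:,2]>.0725)&(P[:,2]<.077)&(P[:,0]<.52)&(P[:,1]<.11)&(P[:,1]>T[1]+.012)]; print(len(q),cv2.minEnclosingCircle((q[:,:2]*1000).astype(np.float32)) if len(q) else 0)
E
```

```text
time_s: 13.42
tool_pos: [0.4874, 0.0397, 0.0351]
tool_rot: [-1.881, 2.516, 0.0]
ft_force: [-0.5, -0.2, 0.7]
gripper_width: 0.002
time_s: 13.83
tool_pos: [0.4887, 0.0488, 0.0354]
tool_rot: [1.882, -2.514, -0.0]
ft_force: [-1.7, -0.6, 0.4]
gripper_width: -0.001
[0.4887 0.0488 0.0354] [-1.6865 -0.5945  0.424 ]
tagged_grip {'centre': [270.4, 260.3], 'conf': 0.67} [0.5004 0.0736 0.07  ]
plain_grip {'centre': [117.8, 287.4], 'conf': 0.77} [0.507  0.1559 0.07  ]
2404 ((501.322265625, 74.25916290283203), 16.995113372802734)
```

```bash

python3 -m crank '{"dp":[[-0.009,0.033,0],[-0.005,0.034,0],[-0.002,0.035,0],[0.002,0.036,0],[0.002,0.036,0]],"turn":[-0.01,-0.0167,-0.0167,-0.0167,-0.0167],"grip":[-1,-1,-1,-1,-1]}'
python3 - <<'E'
from h import *
np.set_printoptions(precision=4,suppress=True)
s=sensors.get_state();T=s['tool_pos'];print(T,s['ft_force'])
p=optics.read_camera('wrist'); 
for q in('tagged_grip','plain_grip','tagged_valve'):
  for r in optics.pinpoint(q,p)[:1]: print(q,r,atz(p,r['centre'],.07 if 'grip' in q else 0,s))
save(p,'w6.png',(80,80,400,320),2.4)
E
```

```text
time_s: 14.4
tool_pos: [0.4864, 0.0742, 0.0355]
tool_rot: [1.217, -2.894, 0.0]
ft_force: [-1.7, -3.2, 0.9]
gripper_width: 0.004
[0.4864 0.0742 0.0355] [-1.7301 -3.2414  0.9026]
tagged_grip {'centre': [270.0, 260.9], 'conf': 0.61} [0.5088 0.0914 0.07  ]
tagged_valve {'centre': [281.3, 152.9], 'conf': 0.57} [0.5393 0.0649 0.    ]
```

View pics/w6.png

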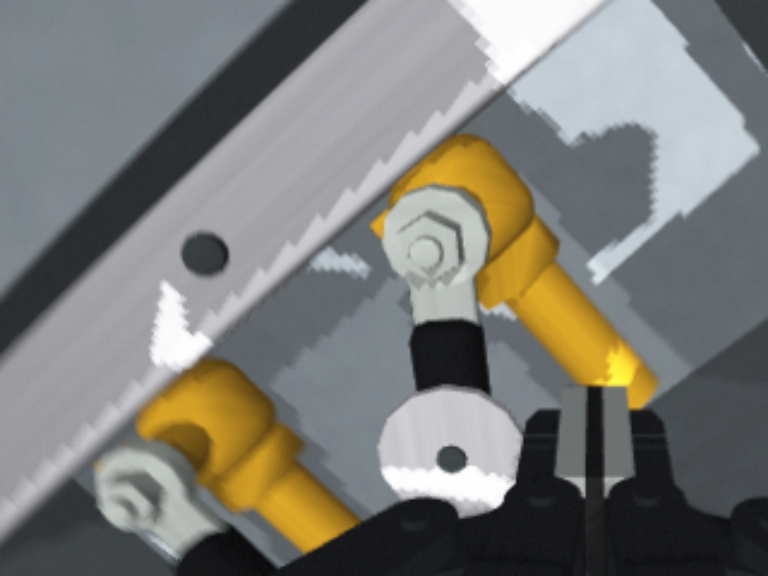

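Handle at about 35°, with the tag flush against the finger side at (450,450) in the crop; push force about 3.7 N. Continue.

```bash

python3 -m crank '{"dp":[[0.008,0.035,0],[0.011,0.034,0],[0.014,0.033,0],[0.018,0.031,0],[0.021,0.029,0]],"turn":[-0.0167,-0.0167,-0.0167,-0.0167,-0.0167],"grip":[-1,-1,-1,-1,-1]}'
python3 - <<'E'
from h import *
np.set_printoptions(precision=4,suppress=True)
s=sensors.get_state();T=s['tool_pos'];print(T,s['ft_force'])
p=optics.read_camera('wrist'); 
for q in('tagged_grip','plain_grip','tagged_valve'):
  for r in optics.pinpoint(q,p)[:1]:
    X=atz(p,r['centre'],.07 if 'grip' in q else 0,s); d=X[:2]-[.5377,.0682]; print(q,r,X,'theta',np.degrees(np.arctan2(d@[.0762,.9971],-(d@[.9971,-.0762]))))
save(p,'w7.png',(80,80,400,320),2.4)
E
```

```text
time_s: 15.02
tool_pos: [0.4973, 0.0989, 0.0355]
tool_rot: [0.43, -3.111, -0.0]
ft_force: [-4.1, -0.7, 1.2]
gripper_width: -0.0
[0.4973 0.0989 0.0355] [-4.0918 -0.727   1.2381]
tagged_grip {'centre': [271.6, 260.0], 'conf': 0.66} [0.5252 0.1023 0.07  ] theta 65.46924052318965
tagged_valve {'centre': [278.3, 151.9], 'conf': 0.91} [0.5412 0.0647 0.    ] theta -138.69110870395457
```

```bash

python3 -m crank '{"dp":[[0.023,0.027,0],[0.026,0.024,0],[0.028,0.021,0],[0.02,0.01,0],[0,0,0]],"turn":[-0.0167,-0.0167,-0.0167,-0.006,0],"grip":[-1,-1,-1,-1,-1]}'
cat > th.py <<'E'
from h import *
np.set_printoptions(precision=4,suppress=True)
s=sensors.get_state();T=s['tool_pos'];print(T,s['ft_force'])
for c in('wrist','scene','top'):
  p=optics.read_camera(c)
  for q in('tagged_grip','plain_grip','cover_strip'):
    for r in optics.pinpoint(q,p)[:1]:
      X=atz(p,r['centre'],.112 if 's' in q else .07,s); d=X[:2]-[.5377,.0682]; print(c,q,r['conf'],X,'theta',np.degrees(np.arctan2(d@[.0762,.9971],-(d@[.9971,-.0762]))))
E
python3 th.py
```

```text
time_s: 15.63
tool_pos: [0.513, 0.1113, 0.0356]
tool_rot: [0.115, 3.139, 0.0]
ft_force: [-2.0, 1.2, 0.1]
gripper_width: 0.004
[0.513  0.1113 0.0356] [-1.95    1.2209  0.094 ]
wrist tagged_grip 0.89 [0.5409 0.1047 0.07  ] theta 90.65632616048632
wrist cover_strip 0.57 [0.6226 0.1022 0.112 ] theta 153.77684827143582
scene tagged_grip 0.44 [0.5432 0.1048 0.07  ] theta 94.25134877354165
scene plain_grip 0.44 [0.4937 0.1573 0.07  ] theta 59.330592071509884
scene cover_strip 0.77 [0.6286 0.1045 0.112 ] theta 153.8632809563189
```

```bash

python3 -m crank '{"dp":[[0.01,0,0],[0,0,0],[0.01,0,0],[0,0,0],[0,0,0]],"turn":[0,0,0,0,0],"grip":[-1,-1,-1,-1,-1]}'
```

```text
time_s: 16.65
tool_pos: [0.5135, 0.1112, 0.0354]
tool_rot: [-0.119, -3.135, 0.001]
ft_force: [-8.6, 1.4, 6.4]
gripper_width: -0.002
```

```bash

python3 -m crank '{"dp":[[0.008,0,0],[0,0,0],[0,0,0],[0,0,0],[0,0,0]],"turn":[0,0,0,0,0],"grip":[-1,-1,-1,-1,-1]}'
```

```text
time_s: 17.07
tool_pos: [0.5137, 0.1112, 0.0353]
tool_rot: [-0.119, -3.134, 0.001]
ft_force: [-13.1, 2.6, 9.2]
gripper_width: 0.001
```

Against the stop: force rises to 13 N with no motion. Back off, lift and look.

```bash

python3 -m crank '{"dp":[[-0.05,0.004,0],[-0.05,0.004,0],[0,0,0.2],[0,0,0.25],[0,0,0.25]],"turn":[0,0,0,0,0],"grip":[-1,-1,-1,-1,-1]}'
python3 -m crank '{"dp":[[-0.2,0,0.2],[-0.25,0,0.1],[-0.2,0,0],[0,0,0],[0,0,0]],"turn":[0,0,0,0,0],"grip":[-1,-1,-1,-1,-1]}'
python3 th.py; python3 - <<'E'
from h import *
np.set_printoptions(precision=4,suppress=True)
p=optics.read_camera('top'); save(p,'top8.png',(200,100,480,300),2.6)
for q in('primer_can','tin_cup','hex_bolt'):
  for r in optics.pinpoint(q,p)[:1]: print(q,r['conf'],atz(p,r['centre'],0))
P=np.array([[depth(p,(u,v)) for u in range(240,380)] for v in range(130,260)]).reshape(-1,3)
q=P[(P[:,2]>.115)&(P[:,2]<.126)]; print(cv2.minAreaRect((q[:,:2]*1000).astype(np.float32)))
E
```

```text
time_s: 17.48
tool_pos: [0.5013, 0.1121, 0.1417]
tool_rot: [-0.118, -3.139, 0.002]
ft_force: [0.7, 1.1, -0.3]
gripper_width: 0.002
time_s: 17.9
tool_pos: [0.4043, 0.1127, 0.1861]
tool_rot: [0.116, 3.137, 0.003]
ft_force: [0.5, -0.2, -0.0]
gripper_width: 0.001
[0.4043 0.1127 0.1861] [ 0.4779 -0.1768 -0.031 ]
wrist tagged_grip 0.77 [0.5387 0.1082 0.07  ] theta 87.02220734284661
wrist plain_grip 0.98 [0.502  0.1604 0.07  ] theta 64.47502843084156
wrist cover_strip 0.87 [0.6219 0.1006 0.112 ] theta 154.61354421447555
scene tagged_grip 0.74 [0.5429 0.1051 0.07  ] theta 93.61249612000312
scene plain_grip 0.63 [0.497  0.1573 0.07  ] theta 61.079746275642904
scene cover_strip 0.96 [0.6309 0.1028 0.112 ] theta 155.23265445471978
top tagged_grip 0.61 [0.5427 0.1124 0.07  ] theta 92.0728285134672
top plain_grip 0.61 [0.5035 0.1635 0.07  ] theta 65.91484669975178
top cover_strip 0.87 [0.6277 0.107  0.112 ] theta 152.32407262814723
primer_can 0.97 [0.6258 0.3277 0.    ]
tin_cup 0.6 [ 0.4341 -0.231   0.    ]
hex_bolt 0.66 [ 0.5559 -0.0702  0.    ]
((623.5765991210938, 107.79053497314453), (117.13284301757812, 5.532196044921875), 85.50330352783203)
```

View pics/top8.png

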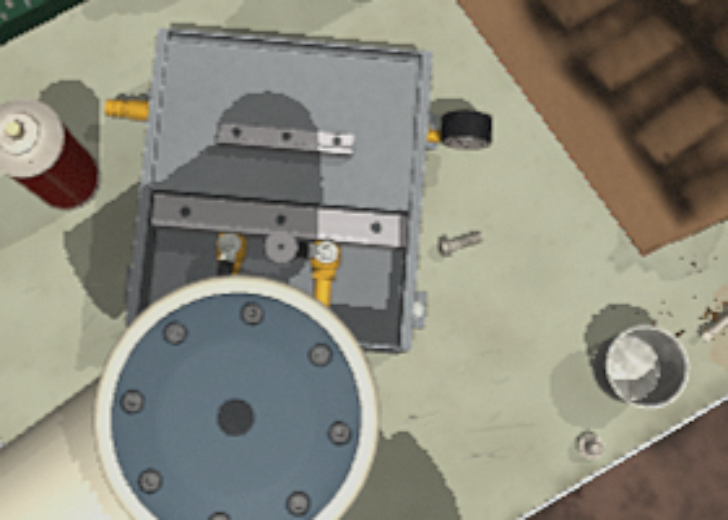

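The tagged lever runs parallel to the box's y axis, from stem (327,250) to tag (282,246). The strip is at the rear (285,138), and can, cup and bolt stand as before. Handing in.

```bash
python3 -c "
from h import *
print(sensors.get_state()['ft_force']); print(bot.finish_job())"
```

```text
[-0.03372194  0.16748172 -0.22738457]
the job is handed in; nothing more can be done
None
```

I pushed the cover fully open and turned the tagged right-hand valve (box y −45 mm) clockwise until it was against its shut stop. I handed the job in at about 18 s with the arm clear of everything. The hand-in gives no verdict.

**Last checks**
- **Cover:** the strip moved 112.6 mm from a start of about 9 mm open, so it is about 0.12 m open. I felt the stop at 5.5 N.
- **Tagged handle:** the three cameras put it at 87°, 92° and 94°. At the stop the reading was about 13 N sideways and 9 N upward (about 16 N in all) with no more movement.
- **Plain handle:** wrist readings of its grip agree to within about 2 mm before and after. The top and scene cameras differ by up to about 6 mm, which I take as detector scatter, because nothing came near it.
- **Can, cup and bolt:** they look unmoved. The detector puts them 6 to 11 mm from their first readings, but the robot never came near them, so I take this as detector noise as well.
- **Wrist force after backing off:** about 0 N.

**What went wrong on the way**
- **First cover push missed:** the fingers passed over the strip without touching it, because their tips sit about 25 mm higher than the reported tool point. I measured that offset with the cameras and allowed for it.
- **First handle push rode the tag:** a shoulder on the finger rested on top of the tag at about 7 N. I backed off, went lower and pushed again from the side.

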